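Clamp the strainer onto the paint filler

ROBOT

A 6-joint arm with a two-finger parallel gripper is mounted at the origin on the work surface. World frame = base frame: x ahead of the robot, y to its left, z up, the work surface at z = 0. Lengths are in m, angles in rad, forces in N, time in s.
With the tool pointing down it reaches from about 0.375 to 0.9 m from the base axis. Payload 3.1 kg.
Tool frame: the origin (TCP) lies on the front face of the gripper's body, between the roots of the fingers; the fingertips stand 73 mm ahead of it and the grasp point (between the pads) lies 54 mm ahead of it (manip.tips_ahead is the distance from the TCP to the fingertips, in m); z points along the fingers, y is the line along which they close (so a half turn about z gives the same grasp; the last joint's range is limited). The gripper opens to 85 mm and grips with 20 to 120 N. Pads are 22 mm wide; open, the fingers measure 114 mm over their backs; the gripper's body (76 mm by 85 mm) begins 54 mm behind the grasp point. The pads swing forward as they close: fully open they stand 13 mm farther back than shut.
Start: joints at [0.99, 0.527, 1.433, -0, 1.181, -0.178], TCP at [0.245, 0.575, 0.304] pointing down, gripper open.
Joint ranges: [-3.08, 3.08], [-0.75, 2.2], [0.22, 2.44], [-1.43, 4.57], [0, 2.65], [-2.85, 2.85]. Speed limits (rad/s): [2.79, 2.79, 3.14, 3.14, 3.14, 3.14].

INTERFACE

Orientations are given as a unit quaternion [x, y, z, w].
In Python, from station import sense, eyes, workorder, manip gives the robot as it stands.
- The arm moves only by the shell command python3 -m inch 'ROWS' [OPENING] [FORCE]. ROWS is JSON, a list of rows, each an object of numbers: "dx", "dy", "dz": the shift along the tool's x, y, z in cm; "wx", "wy", "wz": the turn, a rotation vector about the tool's x, y, z in degrees. In form: [{"dx": .., "dy": .., "dz": .., "wx": .., "wy": .., "wz": ..}, ...]. A call has 1 to 10 rows; each row shifts and turns the commanded pose from where the row before left it, along the tool's axes as they then stand; what a row does not reach is not made up. A row lasts 1/8 s, in which the tool goes at most 62.5 mm and 10.7 degrees, less where a joint would pass 70% of its speed; a pose out of reach is approached as far as the arm can. A call with a gripper value outside its range is refused whole. OPENING is the opening, from 0 (shut) to 1 (fully open), set as the call begins (- or left out, the last holds). The fingers move at their own pace and stop on an object; FORCE is the grip in N (left out, the last holds). Time passes only in rows, so rows that do not move let the fingers close. It gives the time, the measured TCP pose, the force, the opening and the grip force at its end, in the units of the state.
- sense(): the state, without advancing time (a new reading comes with each control period).
- eyes.snapshot(name): name is "side" or "top" or "wrist"; returns the picture (400x640x3 uint8, red, green, blue); there is no depth.
- eyes.camera_params(name): a dict with "fx", "fy", "cx", "cy" (pixels), "rvec" (rotation vector, rad) and "tvec" (3), from world to camera coordinates, as OpenCV has them. Camera axes: x right, y down, z forward; pixel columns grow to the right and rows downward; lengths in m; the calibration is good to about 2 mm. A picture is of the moment at which its call begins: read the wrist's pose just before it. camera_params takes no time and is no camera call; for the wrist camera it gives the pose at the moment of the call.
- workorder.sign_off(): hands the job in; it is judged then, once.
The state is a dict: "t": time; "q": joint angles; "qd": joint speeds; "tau": joint torques, N m; "tcp_pos": TCP position; "tool_rot": TCP orientation; "force": force on the tool from outside, world axes, zero at the start; "ft_torque": the same for the moment, N m; "finger_gap": opening from 0.0 (shut) to 1.0 (fully open); "gripper_force": force on a finger pad.
Only numpy, scipy, OpenCV 4.12 (cv2) and the standard library are available. Lean on these libraries where they do the work, as an engineer would, in place of code of your own. Each camera call takes 0.05 s, during which the arm holds its last target. There are 200 camera calls.

TASK

Close the clamp that joins the strainer housing to the riser of the paint filler: swing the open half of the clamp ring round both flanges and, with the latch still open, press it onto its rubber seal with a steady push of about 15 N for about a second to bed the seal (never more than about 25 N, which crushes it). Then let go of the ring and swing the latch fully shut over the ring's pin, so that the clamp stays tight by itself with the housing upright and centred on the riser. Leave the jars, bottles and other things on the counter where they are.

Things in the scene. Friction and masses are not known exactly. Their poses are not given: they have to be found in the camera images.
- station: Paint filler fixed to the counter: grey base plate 210 x 220 x 12 mm, pump housing and an upright riser with a flange 80 mm across, top at z = 90 mm. Origin under the plate's centre, on the riser's axis, z up. In its frame (used for every (x, y) below) the fixed half ring is on the -x side, the ring's hinge on +y, the ring's gap with seal, pin and latch on -y.
- riser_top (a point): Centre of the riser flange's top face, z = 90 mm.
- strainer: Loose steel strainer housing, 0.35 kg, 72 mm high, standing a few mm off centre on the riser: flange 80 mm across, 7 mm thick; bowl 68 mm across; closed domed top at z = 162 mm. Origin under its centre. The closing ring (inner radius 42.5 mm) slides it to the centre by itself; no need to grasp it.
- ring (a joint): Swinging half of the aluminium clamp ring: 0 = closed round the flanges, grows as it opens (counter-clockwise from above) to 1.6 rad. Starts at 0.9 to 1.45; stays where left (hinge friction 0.04 N m). Near closed its tongue meets the rubber seal, at an angle that differs each time (about 0.005 to 0.025), so it must be felt; pressed, it may read slightly below 0.
- ring_post (a point): On the ring's handle, an upright round steel post 12 mm in diameter, free from z = 101 to 156 mm; the point is on its axis at z = 136 mm, a good height to pinch it from above. With the ring closed it is at (80, -10) mm, 105 mm from the hinge axis.
- ring_hinge (a point): On the ring's hinge axis, at z = 136 mm, at (0, 58) mm. The metal itself ends at z = 102 mm.
- seal: Steel block with a rubber pad 18 x 14 mm in the ring's gap; origin at the block's centre, (-9, -55) mm, z = 90 mm, x towards the ring's tongue. The tongue presses the pad along -x, 113 mm from the hinge axis: the push on the seal is 0.93 of the push on the ring's post. Stiff: about 8 N per mm. Latched, the clamp presses it with about 3 to 16 N.
- latch (a joint): Steel latch arm: 0 = fully shut at its stop, grows as it opens (clockwise from above) to 1.7 rad. Starts at 0.9 to 1.5; stays where left (friction 0.04 N m). From about 0.5 to 0.2 rad its hook meets the ring's pin and draws the ring onto the seal: up to 5 N at the post, passing centre just before the stop. If the ring is over 0.06 rad open the hook jams on the pin.
- latch_post (a point): On the latch's handle, an upright round steel post 12 mm in diameter, free from z = 110 to 158 mm; the point is on its axis at z = 136 mm, a good height to pinch or push it. It is 95 mm from the latch pivot; shut it is at (73, -72) mm.
- latch_pivot (a point): On the latch's pivot axis, at z = 136 mm, at (-22, -72) mm. The metal itself ends at z = 112 mm.
- jar_a: Bystander: small jar 38 mm across, 50 mm high, on the base plate at (-78, 83) mm. Origin under its centre.
- jar_b: Bystander: small jar 38 mm across, 50 mm high, on the base plate at (80, -83) mm, below the latch's path. Origin under its centre.
- bottle_c: Bystander: bottle 48 mm across, 85 mm high, at the right of the counter. Origin under its centre.
- bottle_d: Bystander: bottle 48 mm across, 85 mm high, at the right of the counter. Origin under its centre.
- brush_e: Bystander: brush lying at the right of the counter.
- wrench_f: Bystander: wrench lying beyond the paint filler.
- carton_g: Bystander: white carton 90 x 150 x 35 mm at the left of the counter. Origin under its centre.
Things that resemble listed ones, but are neither listed nor needed, are in the scene too. Of the things shaped like the strainer, the steel one is meant.

How it is judged:
On the way:
1. with the latch still open, the ring is closed round the flanges and pressed onto its seal with 9 to 21 N for 0.3 s (value of joint ring below 0.06 rad and value of joint latch above 0.6 rad and contact force between ring and seal between 9 and 21 N), for 0.3 s.
At the end, for the whole second after the job is handed in: The latch is shut to within 0.08 rad of its stop, the ring is closed to under 0.03 rad and held by the latch with more than 2 N on the seal, and the strainer housing stands at rest and upright (3 degrees) on the riser's flange, within 5 mm of its centre (value of joint latch below 0.08 rad and value of joint ring below 0.03 rad and contact force between ring and seal above 2 N and horizontal distance between strainer and riser_top below 0.005 m and height (world z) of strainer above 0.085 m and angle between strainer's own z axis and vertical below 0.05 rad and linear speed of strainer below 0.02 m/s); the robot touches nothing.
It fails at once if the seal is crushed: pressed with more than 28 N (contact force between ring and seal above 28 N).
It fails at once if a bystander is moved by more than 30 mm (distance of any of jar_a, jar_b, bottle_c, bottle_d, brush_e, wrench_f, carton_g from where it was at the start of the episode above 0.03 m).
It also fails if it takes over 64 s, if anything falls off the work surface, if the arm or the gripper's body presses on something with over 40 N, if the wrist force passes 120 N, or if a joint passes its speed limit or range.

## Working session

There is one attempt and no reset: what is moved stays moved. The work goes in short steps, Python scripts to look and compute and a shell command to move; the robot and the scene stay as the last step left them, time stands still between calls to the robot, and variables do not carry over. Pictures are saved under pics/ and viewed, at most 10 in all, crops included, and the job is handed in when it is done.

```bash
mkdir -p pics
cat > h.py <<'E'
import numpy as np, cv2
from station import sense, eyes, workorder, manip
from scipy.spatial.transform import Rotation as R
def snap(n,f):
    c=eyes.camera_params(n); im=eyes.snapshot(n); cv2.imwrite(f,im[:,:,::-1]); np.save(f+'.npy',np.r_[c['fx'],c['fy'],c['cx'],c['cy'],np.ravel(c['rvec']),np.ravel(c['tvec'])]); return im
def ray(f,u,v,z):
    p=np.load(f+'.npy'); Rm=R.from_rotvec(p[4:7]).as_matrix(); o=-Rm.T@p[7:]
    d=Rm.T@np.array([(u-p[2])/p[0],(v-p[3])/p[1],1]); return o+d*(z-o[2])/d[2]
def proj(f,P):
    p=np.load(f+'.npy'); c=R.from_rotvec(p[4:7]).as_matrix()@np.asarray(P)+p[7:]; return c[:2]/c[2]*p[:2]+p[2:4]
E
python3 - <<'E'
from h import *
for n in('top','side'): snap(n,f'pics/{n}0.png'); print(n,np.load(f'pics/{n}0.png.npy').round(3))
s=sense(); print({k:np.round(v,3) for k,v in s.items()})
E
```

```text
top [ 4.52688e+02  4.52688e+02  3.23114e+02  1.92067e+02  2.11700e+00
 -2.16100e+00  1.55000e-01  5.90000e-02  5.76000e-01  1.26400e+00]
side [ 4.24263e+02  4.24263e+02  3.27630e+02  1.95245e+02  2.15100e+00
 -1.75000e-01  8.60000e-02 -5.68000e-01  1.52000e-01  1.05000e+00]
{'t': np.float64(0.1), 'q': array([ 0.99 ,  0.528,  1.434,  0.   ,  1.181, -0.178]), 'qd': array([-0.001, -0.001, -0.003, -0.   ,  0.   , -0.   ]), 'tau': array([ 0.0000e+00, -4.4331e+01, -1.7859e+01, -0.0000e+00,  4.0000e-03,
       -0.0000e+00]), 'tcp_pos': array([0.245, 0.575, 0.303]), 'tool_rot': array([ 0.2  ,  0.98 , -0.001, -0.   ]), 'force': array([0.408, 0.7  , 0.158]), 'ft_torque': array([-0.028, -0.018, -0.019]), 'gripper_force': np.float64(0.0), 'finger_gap': np.float64(0.999)}
```

View pics/top0.png

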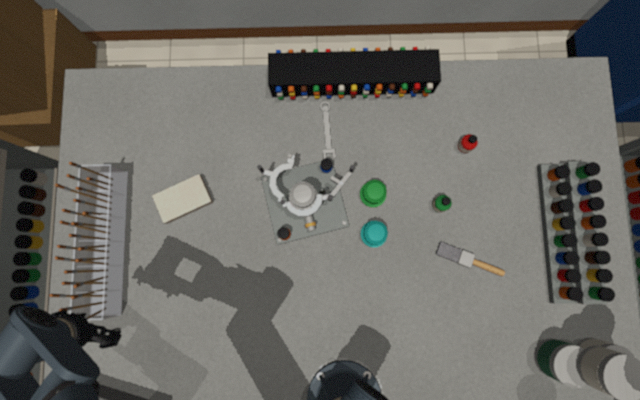

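View pics/side0.png

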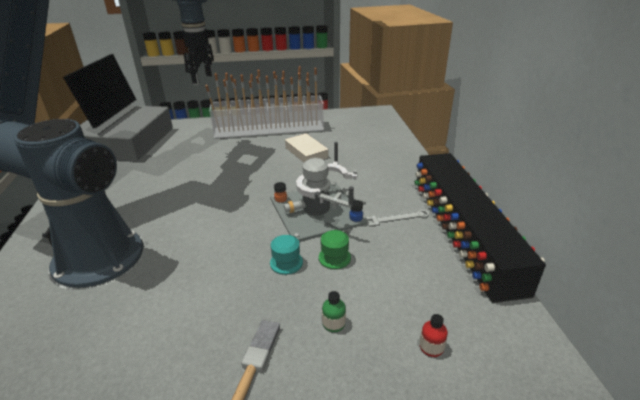

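The top view shows the station around pixel (303,197), jars at (326,165) and (284,232), and two posts near (263,170) and (352,167). I'll zoom in.

Run:
```python
import cv2
a=cv2.imread('pics/top0.png')[140:260,240:400]; cv2.imwrite('pics/t0c.png',cv2.resize(a,None,fx=5,fy=5,interpolation=cv2.INTER_CUBIC))
from h import *
for n,u,v,z in [('jarb?',326,164,.05),('jara?',284,232,.05),('str',303,194,.162),('pL',262,169,.156),('pR',353,166,.158)]: print(n,ray('pics/top0.png',u,v,z))
```

```text
jarb? [0.65850321 0.03686101 0.05      ]
jara? [0.46382586 0.1603347  0.05      ]
str [0.55502817 0.0991884  0.162     ]
pL [0.62562181 0.20787144 0.156     ]
pR [ 0.62802329 -0.03455533  0.158     ]
```

View pics/t0c.png

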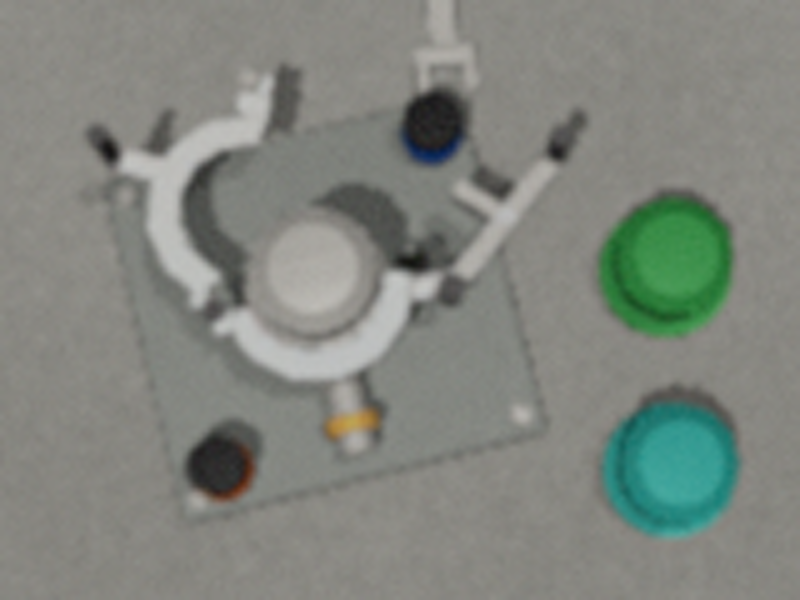

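Run:
```python
from h import *
f='pics/top0.png'; r=lambda x,y,z: ray(f,240+x/5,140+y/5,z)[:2]
L=np.array([(-105,110),(105,110),(105,-110),(-105,-110)])/1e3
# order: image up=+x, left=+y
W=np.array([r(185,520,.012),r(105,193,.012),r(472,98,.012),r(547,432,.012)])
A=np.vstack([L,[(-.078,.083),(.080,-.083)]]);B=np.vstack([W,[r(218,465,.062),r(434,120,.062)]])
for S in (slice(0,4),slice(0,6)):
    a,b=A[S],B[S];am,bm=a.mean(0),b.mean(0);a=a-am;b=b-bm
    th=np.arctan2((a[:,0]*b[:,1]-a[:,1]*b[:,0]).sum(),(a*b).sum());c,s=np.cos(th),np.sin(th);M=np.array([[c,-s],[s,c]]);o=bm-M@am
    print('yaw',np.degrees(th),'o',o,'res mm',((B[S]-(A[S]@M.T+o))*1e3).round(1).tolist())
P=lambda w:M.T@(w-o)
rp=P(r(94,132,.156));lp=P(r(577,119,.158))
print('ring',rp,np.hypot(*(rp-[0,.058])),'lat',lp,np.hypot(*(lp-[-.022,-.072])),'strainer',P(r(312,265,.16)))
ang=lambda v:np.arctan2(v[1],v[0])
print('ringang',ang(rp-[0,.058])-ang(np.array([.08,-.068])),'latch',-ang(lp-[-.022,-.072]) )
```

```text
yaw 12.659930743574042 o [0.55421421 0.0998765 ] res mm [[4.2, 0.4], [-5.9, 1.1], [-1.1, -4.2], [2.9, 2.7]]
yaw 12.88671597258812 o [0.55516643 0.09899978] res mm [[3.6, 1.7], [-6.4, 1.7], [-2.4, -3.8], [1.4, 3.9], [-0.4, -2.2], [4.2, -1.3]]
ring [0.10194565 0.0971284 ] 0.10919682470773814 lat [ 0.04545647 -0.15413424] 0.1062845625317589 strainer [0.00319363 0.00115082]
ringang 1.0709716092548587 latch 0.8832046533266706
```

Run:
```python
from h import *
s=sense();c=eyes.camera_params('wrist')
Rt=R.from_quat(s['tool_rot']).as_matrix();Rc=R.from_rotvec(np.ravel(c['rvec'])).as_matrix()
o=-Rc.T@np.ravel(c['tvec'])
print(c['fx'],'cam in tool',Rt.T@(o-s['tcp_pos']),'axis',Rt.T@Rc[2],'camx',Rt.T@Rc[0])
d=np.array([.555,.12,.33])-s['tcp_pos'];print('tool move cm',Rt.T@d*100)
```

```text
309.8044179789533 cam in tool [ 0.07846887 -0.00022883 -0.07007829] axis [-3.04729952e-01 -9.40988353e-04  9.52438329e-01] camx [-4.62516862e-04  9.99999540e-01  8.39996833e-04]
tool move cm [-46.36618984 -29.66087101  -2.65860378]
```

```bash
python3 -m inch '[{"dx":-2.4,"dy":-1.6,"dz":-0.3},{"dx":-4.6,"dy":-3,"dz":-0.3},{"dx":-5,"dy":-3.2,"dz":-0.3},{"dx":-5,"dy":-3.2,"dz":-0.3},{"dx":-5,"dy":-3.2,"dz":-0.3},{"dx":-5,"dy":-3.2,"dz":-0.3},{"dx":-5,"dy":-3.2,"dz":-0.3},{"dx":-5,"dy":-3.2,"dz":-0.3},{"dx":-5,"dy":-3.2,"dz":-0.3},{"dx":-4.4,"dy":-2.7,"dz":0}]'
python3 -m inch '[{},{}]'
python3 - <<'E'
from h import *
snap('wrist','pics/w1.png'); s=sense(); print(s['t'],s['tcp_pos'],s['tool_rot'],s['q'])
f='pics/w1.png'
c,sn=np.cos(.222),np.sin(.222)
def W(x,y,z):return [.555+c*x-sn*y,.099+sn*x+c*y,z]
for n,p in dict(ring=(.098,.094,.156),lat=(.042,-.148,.158),hinge=(0,.058,.102),piv=(-.022,-.072,.112),dome=(0,0,.162)).items(): print(n,proj(f,W(*p)).round(0))
E
```

```text
0.15 [0.24474876 0.57462357 0.30315164] [ 2.00058854e-01  9.79783522e-01 -7.80807268e-04 -3.09041582e-04] [ 9.89471166e-01  5.28267999e-01  1.43359928e+00 -5.49840306e-06
  1.18140486e+00 -1.78486947e-01]
ring [178. 588.]
lat [ 15. 631.]
hinge [125. 503.]
piv [ 43. 539.]
dome [ 61. 584.]invalid input at $[0]: expected keys dx, dy, dz, wx, wy, wz
invalid input at $[0]: expected keys dx, dy, dz, wx, wy, wz
```

View pics/w1.png

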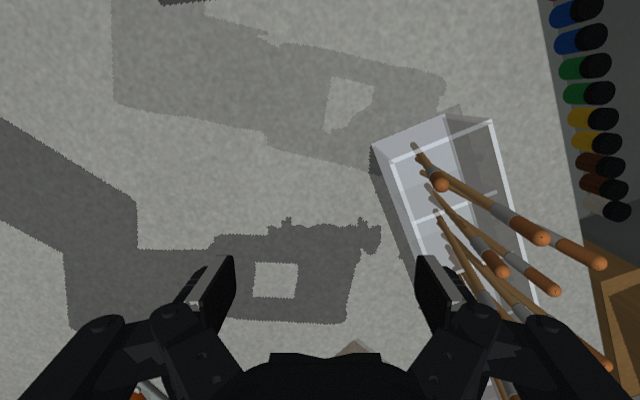

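The move was refused because each row needs all six keys, so this picture only shows the gripper still at its start. I'll retry with complete rows.

```bash
python3 -m inch '[{"dx":-2.4,"dy":-1.6,"dz":-0.3,"wx":0,"wy":0,"wz":0},{"dx":-4.6,"dy":-3,"dz":-0.3,"wx":0,"wy":0,"wz":0},{"dx":-5,"dy":-3.2,"dz":-0.3,"wx":0,"wy":0,"wz":0},{"dx":-5,"dy":-3.2,"dz":-0.3,"wx":0,"wy":0,"wz":0},{"dx":-5,"dy":-3.2,"dz":-0.3,"wx":0,"wy":0,"wz":0},{"dx":-5,"dy":-3.2,"dz":-0.3,"wx":0,"wy":0,"wz":0},{"dx":-5,"dy":-3.2,"dz":-0.3,"wx":0,"wy":0,"wz":0},{"dx":-5,"dy":-3.2,"dz":-0.3,"wx":0,"wy":0,"wz":0},{"dx":-5,"dy":-3.2,"dz":-0.3,"wx":0,"wy":0,"wz":0},{"dx":-4.4,"dy":-2.7,"dz":0,"wx":0,"wy":0,"wz":0}]' 0.4
python3 -m inch '[{"dx":0,"dy":0,"dz":0,"wx":0,"wy":0,"wz":0},{"dx":0,"dy":0,"dz":0,"wx":0,"wy":0,"wz":0}]'
python3 - <<'E'
from h import *
snap('wrist','pics/w2.png'); s=sense(); print(s['t'],s['tcp_pos'],s['tool_rot'],s['q'])
f='pics/w2.png'
c,sn=np.cos(.222),np.sin(.222)
def W(x,y,z):return [.555+c*x-sn*y,.099+sn*x+c*y,z]
for n,p in dict(ring=(.098,.094,.156),lat=(.042,-.148,.158),hinge=(0,.058,.102),piv=(-.022,-.072,.112),dome=(0,0,.162)).items(): print(n,proj(f,W(*p)).round(0))
E
```

```text
t: 1.4
tcp_pos: [0.5565, 0.1178, 0.331]
tool_rot: [0.201, 0.98, 0.0, 0.0]
force: [1.1, 0.2, -0.2]
finger_gap: 0.404
gripper_force: 0.0
t: 1.65
tcp_pos: [0.5548, 0.1199, 0.3304]
tool_rot: [0.2, 0.98, 0.0, -0.001]
force: [0.6, -0.1, 0.0]
finger_gap: 0.401
gripper_force: 0.0
1.7 [0.55443315 0.1205589  0.33048771] [ 1.99737518e-01  9.79849015e-01  2.04076297e-05 -9.11650735e-04] [ 1.70345360e-02  4.19705637e-01  1.54778009e+00  4.70634398e-04
  1.17587823e+00 -1.15176301e+00]
ring [458. 235.]
lat [205. 329.]
hinge [354. 157.]
piv [235. 217.]
dome [302. 211.]
```

View pics/w2.png

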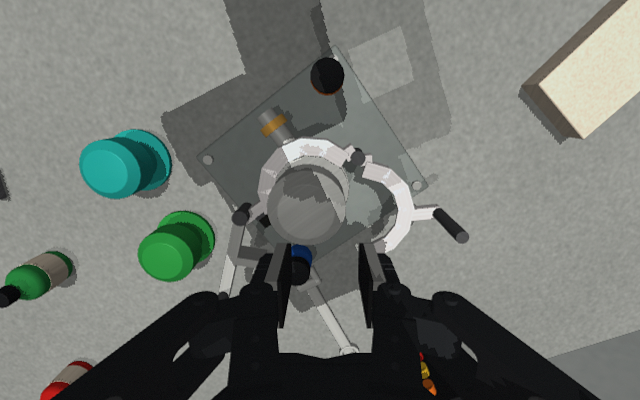

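The wrist view shows the ring post's top at (461,237), the hinge head at (355,157) and the latch pivot head at (241,212). The latch post is hidden by a finger. Next I'll refine the station pose and the ring post position.

Run:
```python
from h import *
f='pics/w2.png'
h=ray(f,355,156,.102)[:2];p=ray(f,241,212,.112)[:2];rp=ray(f,461,236,.156)[:2]
a=np.array([0,.058]);b=np.array([-.022,-.072])
v=p-h;w=b-a;th=np.arctan2(v[1],v[0])-np.arctan2(w[1],w[0]);th=(th+np.pi)%(2*np.pi)-np.pi
M=np.array([[np.cos(th),-np.sin(th)],[np.sin(th),np.cos(th)]]);o=(h+p)/2-M@(a+b)/2
print('len',np.hypot(*v),np.hypot(*w),'yaw',th,'o',o,'h',h,'p',p,'rp',rp,'rad',np.hypot(*(rp-h)))
d=rp-h;ang=np.arctan2(d[1],d[0]);print('ring',ang-th+np.arctan2(.068,.08))
lat=ray('pics/top0.png',355.5,163.8,.158)[:2];dl=lat-p;print('lat',lat,np.hypot(*dl),'latch ang',th-np.arctan2(dl[1],dl[0]))
s=sense();Rt=R.from_quat(s['tool_rot']).as_matrix();yaw=np.arctan2(Rt[1,1],Rt[0,1])
print('y axis deg',np.degrees(yaw),'want',np.degrees(ang)+90,'move world',rp-s['tcp_pos'][:2], 'tool', Rt.T@np.r_[rp-s['tcp_pos'][:2],0])
```

```text
len 0.12474626381988074 0.13184839779079607 yaw 0.21269832353369367 o [0.55398301 0.10362411] h [0.54189925 0.15676961] p [0.54751791 0.03214994] rp [0.63160073 0.21424523] rad 0.10653545155515705
ring 1.061636116471323
lat [ 0.63384778 -0.04138017] 0.11339984056945186 latch ang 0.9181983793639904
y axis deg 66.95678654763915 want 122.64944852735732 move world [0.07716758 0.09368634] tool [-3.43390440e-02  1.16416427e-01 -9.93697917e-05]
```

```bash
python3 -m inch '[{"dx":-0.9,"dy":2.9,"dz":0,"wx":0,"wy":0,"wz":0},{"dx":-1,"dy":3.3,"dz":0,"wx":0,"wy":0,"wz":0},{"dx":-1,"dy":3.3,"dz":0.5,"wx":0,"wy":0,"wz":0},{"dx":-0.5,"dy":2.1,"dz":0.5,"wx":0,"wy":0,"wz":-6},{"dx":0,"dy":0,"dz":1,"wx":0,"wy":0,"wz":-9},{"dx":0,"dy":0,"dz":1,"wx":0,"wy":0,"wz":-9},{"dx":0,"dy":0,"dz":1,"wx":0,"wy":0,"wz":-9},{"dx":0,"dy":0,"dz":1,"wx":0,"wy":0,"wz":-9},{"dx":0,"dy":0,"dz":1,"wx":0,"wy":0,"wz":-9},{"dx":0,"dy":0,"dz":1,"wx":0,"wy":0,"wz":-5}]'
python3 -m inch '[{"dx":0,"dy":0,"dz":0,"wx":0,"wy":0,"wz":0},{"dx":0,"dy":0,"dz":0,"wx":0,"wy":0,"wz":0}]'
python3 - <<'E'
from h import *
snap('wrist','pics/w3.png'); s=sense(); print(s['t'],s['tcp_pos'],s['tool_rot'],s['q'])
f='pics/w3.png';rp=[.6316,.2142]
print(proj(f,rp+[.156]),proj(f,rp+[.101]))
Rt=R.from_quat(s['tool_rot']).as_matrix();print(Rt.T@np.r_[rp-s['tcp_pos'][:2],0], np.degrees(np.arctan2(Rt[1,1],Rt[0,1])))
E
```

```text
t: 2.95
tcp_pos: [0.6307, 0.2152, 0.2606]
tool_rot: [-0.286, 0.958, 0.0, -0.0]
force: [-0.5, -0.1, -0.6]
finger_gap: 0.4
gripper_force: 0.0
t: 3.2
tcp_pos: [0.6317, 0.2143, 0.2613]
tool_rot: [-0.283, 0.959, 0.0, 0.0]
force: [-0.7, -0.7, 0.2]
finger_gap: 0.401
gripper_force: 0.0
3.25 [0.63195507 0.21404071 0.26149979] [-2.83430373e-01  9.58992734e-01 -4.43279689e-05  3.95859507e-04] [ 1.59425409e-01  6.30049663e-01  1.36010412e+00  1.43349546e-05
  1.15064231e+00 -1.98611538e+00]
[324.46681429 232.67827553] [324.54158939 203.9226146 ]
[ 2.11430938e-04  3.26720295e-04 -2.56309833e-07] 122.93009073842786
```

View pics/w3.png

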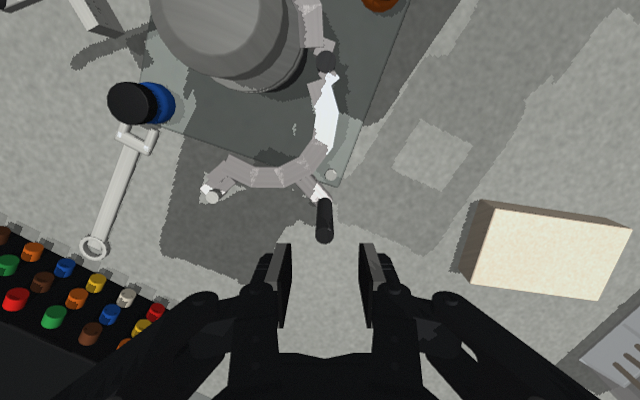

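The post's top is at (324,235), where predicted, and centred between the fingers. I'll descend and pinch.

```bash
python3 -m inch '[{"dx":0,"dy":0,"dz":2,"wx":0,"wy":0,"wz":0},{"dx":0,"dy":0,"dz":2.5,"wx":0,"wy":0,"wz":0},{"dx":0,"dy":0,"dz":2,"wx":0,"wy":0,"wz":0},{"dx":0,"dy":0,"dz":0.6,"wx":0,"wy":0,"wz":0},{"dx":0,"dy":0,"dz":0,"wx":0,"wy":0,"wz":0}]'
python3 -m inch '[{"dx":0,"dy":0,"dz":0,"wx":0,"wy":0,"wz":0},{"dx":0,"dy":0,"dz":0,"wx":0,"wy":0,"wz":0},{"dx":0,"dy":0,"dz":0,"wx":0,"wy":0,"wz":0},{"dx":0,"dy":0,"dz":0,"wx":0,"wy":0,"wz":0}]' 0 25
python3 - <<'E'
from h import *
f='pics/w3.png';h=ray(f,326,61,.102)[:2];h2=np.array([.5419,.1568]);print('hinge',h)
s=sense();t=s['tcp_pos'];h=(h+h2)/2
d=t[:2]-h;print(np.hypot(*d),'cur ang',np.degrees(np.arctan2(d[1],d[0])),t,s['force'],s['finger_gap'])
Rt=R.from_quat(s['tool_rot']).as_matrix();print('yaxis',np.degrees(np.arctan2(Rt[1,1],Rt[0,1])))
E
```

```text
t: 3.88
tcp_pos: [0.6323, 0.2134, 0.1902]
tool_rot: [-0.283, 0.959, -0.0, 0.0]
force: [0.4, 0.2, -0.3]
finger_gap: 0.399
gripper_force: 0.0
t: 4.38
tcp_pos: [0.6328, 0.2134, 0.1911]
tool_rot: [-0.283, 0.959, -0.0, 0.001]
force: [-0.7, -0.2, 6.4]
finger_gap: 0.131
gripper_force: 25.0
hinge [0.54448177 0.15902141]
0.10541919955161219 cur ang 31.77929957552061 [0.63280595 0.21342959 0.1911295 ] [-0.73368362 -0.2149997   6.39026964] 0.13086824499321018
yaxis 122.91865081620803
```

```bash
python3 -m inch '[{"dx":0.05,"dy":-0.55,"dz":0,"wx":0,"wy":0,"wz":3},{"dx":0.08,"dy":-1.1,"dz":0,"wx":0,"wy":0,"wz":6},{"dx":0.08,"dy":-1.1,"dz":0,"wx":0,"wy":0,"wz":6},{"dx":0.05,"dy":-0.55,"dz":0,"wx":0,"wy":0,"wz":3},{"dx":0,"dy":0,"dz":0,"wx":0,"wy":0,"wz":0},{"dx":0,"dy":0,"dz":0,"wx":0,"wy":0,"wz":0}]'
cat > st.py <<'E'
from h import *
s=sense();t=s['tcp_pos'];h=np.array([.5432,.1579]);d=t[:2]-h
Rt=R.from_quat(s['tool_rot']).as_matrix()
print('t',s['t'],'r',np.hypot(*d),'ang',np.degrees(np.arctan2(d[1],d[0])),'y-90',np.degrees(np.arctan2(Rt[1,1],Rt[0,1]))-90,'Ftool',Rt.T@s['force'],'pos',t, s['finger_gap'],s['gripper_force'])
E
python3 st.py
```

```text
t: 5.12
tcp_pos: [0.6455, 0.1826, 0.1912]
tool_rot: [-0.13, 0.992, -0.0, 0.002]
force: [1.4, 0.2, 5.0]
finger_gap: 0.133
gripper_force: 25.1
t 5.125 r 0.1052872063350028 ang 13.567866156744127 y-90 14.892750251327428 Ftool [-1.45016379 -0.19883413 -4.97709983] pos [0.64554893 0.18260006 0.19115608] 0.13279132347608164 25.080007910728455
```

```bash
python3 -m inch '[{"dx":0.03,"dy":-0.55,"dz":0,"wx":0,"wy":0,"wz":3},{"dx":0.06,"dy":-1.1,"dz":0,"wx":0,"wy":0,"wz":6},{"dx":0.06,"dy":-1.1,"dz":0,"wx":0,"wy":0,"wz":6},{"dx":0.06,"dy":-1.1,"dz":0,"wx":0,"wy":0,"wz":6},{"dx":0.06,"dy":-1.1,"dz":0,"wx":0,"wy":0,"wz":6},{"dx":0.06,"dy":-1.1,"dz":0,"wx":0,"wy":0,"wz":6},{"dx":0.02,"dy":-0.37,"dz":0,"wx":0,"wy":0,"wz":2},{"dx":0,"dy":0,"dz":0,"wx":0,"wy":0,"wz":0},{"dx":0,"dy":0,"dz":0,"wx":0,"wy":0,"wz":0}]'
python3 st.py
```

```text
t: 6.25
tcp_pos: [0.6409, 0.1198, 0.1911]
tool_rot: [0.175, 0.985, 0.0, -0.0]
force: [-2.0, 1.5, 7.5]
finger_gap: 0.13
gripper_force: 25.3
t 6.25 r 0.10483331451243431 ang -21.28371271913402 y-90 -20.10916161531175 Ftool [ 2.36454841  0.72041052 -7.46074849] pos [0.6408831  0.11984694 0.19110022] 0.1301363741740306 25.300211012363434
```

```bash
python3 -m inch '[{"dx":0.01,"dy":-0.18,"dz":0,"wx":0,"wy":0,"wz":1},{"dx":0.01,"dy":-0.18,"dz":0,"wx":0,"wy":0,"wz":1},{"dx":0.01,"dy":-0.18,"dz":0,"wx":0,"wy":0,"wz":1},{"dx":0.01,"dy":-0.18,"dz":0,"wx":0,"wy":0,"wz":1},{"dx":0,"dy":0,"dz":0,"wx":0,"wy":0,"wz":0},{"dx":0,"dy":0,"dz":0,"wx":0,"wy":0,"wz":0}]'
python3 st.py
python3 -m inch '[{"dx":0,"dy":-0.05,"dz":0,"wx":0,"wy":0,"wz":0.3},{"dx":0,"dy":-0.05,"dz":0,"wx":0,"wy":0,"wz":0.3},{"dx":0,"dy":0,"dz":0,"wx":0,"wy":0,"wz":0}]'
python3 st.py
```

```text
t: 7.0
tcp_pos: [0.638, 0.1135, 0.1911]
tool_rot: [0.209, 0.978, 0.001, -0.0]
force: [-2.2, 1.7, 7.0]
finger_gap: 0.13
gripper_force: 25.3
t 7.0 r 0.10466572753172182 ang -25.121627109459478 y-90 -24.10666643375305 Ftool [ 2.67024903  0.63464837 -7.00980955] pos [0.63796525 0.11346509 0.1910907 ] 0.1300486595468355 25.288414657115936
t: 7.38
tcp_pos: [0.6377, 0.1129, 0.1911]
tool_rot: [0.214, 0.977, 0.001, 0.0]
force: [-1.7, 3.3, 6.7]
finger_gap: 0.13
gripper_force: 25.3
t 7.375 r 0.10467569750890447 ang -25.476165576269008 y-90 -24.70328672933681 Ftool [ 2.89831299  2.32293109 -6.7276899 ] pos [0.63769748 0.11287526 0.19111109] 0.1296653656653323 25.284045338630676
```

```bash
for k in 1; do python3 -m inch '[{"dx":0,"dy":-0.05,"dz":0,"wx":0,"wy":0,"wz":0.3},{"dx":0,"dy":-0.05,"dz":0,"wx":0,"wy":0,"wz":0.3},{"dx":0,"dy":0,"dz":0,"wx":0,"wy":0,"wz":0},{"dx":0,"dy":0,"dz":0,"wx":0,"wy":0,"wz":0}]' >/dev/null; python3 st.py
python3 -m inch '[{"dx":0,"dy":-0.05,"dz":0,"wx":0,"wy":0,"wz":0.3},{"dx":0,"dy":0,"dz":0,"wx":0,"wy":0,"wz":0},{"dx":0,"dy":0,"dz":0,"wx":0,"wy":0,"wz":0}]' >/dev/null; python3 st.py; done
```

```text
t 7.875 r 0.10464359886483435 ang -25.674651866741534 y-90 -25.29464700907502 Ftool [ 3.21542839  2.31402826 -6.57979474] pos [0.63751201 0.11256207 0.19111057] 0.13296377185161465 25.292634665966034
t 8.25 r 0.10463955543729421 ang -25.78684426280901 y-90 -25.593385714449937 Ftool [ 3.31085432  4.45331598 -6.75218089] pos [0.63741941 0.11237924 0.19110849] 0.12900883245204942 25.324574410915375
```

```bash
python3 -m inch '[{"dx":0,"dy":-0.05,"dz":0,"wx":0,"wy":0,"wz":0.3},{"dx":0,"dy":-0.05,"dz":0,"wx":0,"wy":0,"wz":0.3},{"dx":0,"dy":0,"dz":0,"wx":0,"wy":0,"wz":0},{"dx":0,"dy":0,"dz":0,"wx":0,"wy":0,"wz":0}]' >/dev/null; python3 st.py
python3 -m inch '[{"dx":0,"dy":-0.05,"dz":0,"wx":0,"wy":0,"wz":0},{"dx":0,"dy":-0.05,"dz":0,"wx":0,"wy":0,"wz":0},{"dx":0,"dy":0,"dz":0,"wx":0,"wy":0,"wz":0},{"dx":0,"dy":0,"dz":0,"wx":0,"wy":0,"wz":0}]' >/dev/null; python3 st.py
```

```text
t 8.75 r 0.10463228470291663 ang -25.975590784156797 y-90 -26.18733137613534 Ftool [ 1.62209025  6.47626059 -4.53719364] pos [0.63726241 0.11207229 0.19110507] 0.13106709196054178 25.40819764137268
t 9.25 r 0.10462074385540342 ang -26.15454005567632 y-90 -26.199168187176994 Ftool [ 2.79963722  9.19450434 -5.39228225] pos [0.63710846 0.11178382 0.19111421] 0.1285407621028265 25.555332005023956
```

Force rises at about 8 N per mm of travel, which matches the seal. I'll press on to about 16 N at the post.

```bash
python3 -m inch '[{"dx":0,"dy":-0.05,"dz":0,"wx":0,"wy":0,"wz":0},{"dx":0,"dy":-0.05,"dz":0,"wx":0,"wy":0,"wz":0},{"dx":0,"dy":-0.05,"dz":0,"wx":0,"wy":0,"wz":0},{"dx":0,"dy":-0.05,"dz":0,"wx":0,"wy":0,"wz":0},{"dx":0,"dy":0,"dz":0,"wx":0,"wy":0,"wz":0},{"dx":0,"dy":0,"dz":0,"wx":0,"wy":0,"wz":0}]' >/dev/null; python3 st.py
```

```text
t 10.0 r 0.10461814063405815 ang -26.502006454846494 y-90 -26.221428083829444 Ftool [ 3.45012149 12.50461114 -4.80235983] pos [0.63682473 0.11121634 0.19113582] 0.13141303012358185 25.97997933626175
```

```bash
python3 -m inch '[{"dx":0,"dy":-0.05,"dz":0,"wx":0,"wy":0,"wz":0},{"dx":0,"dy":-0.05,"dz":0,"wx":0,"wy":0,"wz":0},{"dx":0,"dy":-0.05,"dz":0,"wx":0,"wy":0,"wz":0},{"dx":0,"dy":0,"dz":0,"wx":0,"wy":0,"wz":0},{"dx":0,"dy":0,"dz":0,"wx":0,"wy":0,"wz":0}]' ; python3 st.py;python3 -m inch '[{"dx":0,"dy":0,"dz":0,"wx":0,"wy":0,"wz":0},{"dx":0,"dy":0,"dz":0,"wx":0,"wy":0,"wz":0},{"dx":0,"dy":0,"dz":0,"wx":0,"wy":0,"wz":0},{"dx":0,"dy":0,"dz":0,"wx":0,"wy":0,"wz":0}]' ; python3 st.py
```

```text
t: 10.62
tcp_pos: [0.6366, 0.1108, 0.1912]
tool_rot: [0.227, 0.974, 0.005, 0.002]
force: [3.8, 15.2, 3.6]
finger_gap: 0.128
gripper_force: 26.4
t 10.625 r 0.1045627031733817 ang -26.75161508875723 y-90 -26.23831713301989 Ftool [ 3.3656312  15.37355315 -3.42345855] pos [0.63657097 0.11083386 0.1911526 ] 0.12830246154725689 26.427840292453766
t: 11.12
tcp_pos: [0.6366, 0.1108, 0.1911]
tool_rot: [0.227, 0.974, 0.005, 0.002]
force: [3.7, 15.7, 3.9]
finger_gap: 0.132
gripper_force: 26.4
t 11.125 r 0.10458153458691315 ang -26.760733762538415 y-90 -26.234904507081566 Ftool [ 3.64202934 15.75193397 -3.69706634] pos [0.63658029 0.11081052 0.19112078] 0.13223369802259977 26.420456171035767
```

```bash
python3 -m inch '[{"dx":0,"dy":0,"dz":0,"wx":0,"wy":0,"wz":0},{"dx":0,"dy":0,"dz":0,"wx":0,"wy":0,"wz":0},{"dx":0,"dy":0,"dz":0,"wx":0,"wy":0,"wz":0},{"dx":0,"dy":0,"dz":0,"wx":0,"wy":0,"wz":0},{"dx":0,"dy":0,"dz":0,"wx":0,"wy":0,"wz":0},{"dx":0,"dy":0,"dz":0,"wx":0,"wy":0,"wz":0}]' >/dev/null; python3 st.py
python3 -m inch '[{"dx":0,"dy":0.1,"dz":0,"wx":0,"wy":0,"wz":0},{"dx":0,"dy":0.1,"dz":0,"wx":0,"wy":0,"wz":0},{"dx":0,"dy":0.1,"dz":0,"wx":0,"wy":0,"wz":0},{"dx":0,"dy":0.1,"dz":0,"wx":0,"wy":0,"wz":0},{"dx":0,"dy":0.05,"dz":0,"wx":0,"wy":0,"wz":0},{"dx":0,"dy":0,"dz":0,"wx":0,"wy":0,"wz":0},{"dx":0,"dy":0,"dz":0,"wx":0,"wy":0,"wz":0}]' >/dev/null; python3 st.py
```

```text
t 11.875 r 0.10458208200081007 ang -26.742021074183338 y-90 -26.23565140259595 Ftool [ 3.41370355 15.82894699 -2.5296456 ] pos [0.63659615 0.11084077 0.19113089] 0.1315017998048403 26.41864389181137
t 12.75 r 0.1046085890499897 ang -25.961711985421523 y-90 -26.17367740418598 Ftool [ 2.41059058  6.54727228 -5.92739601] pos [0.6372522  0.11210545 0.19108575] 0.13202276397810556 25.488173961639404
```

```bash
python3 -m inch '[{"dx":0,"dy":0.1,"dz":0,"wx":0,"wy":0,"wz":0},{"dx":0,"dy":0.1,"dz":0,"wx":0,"wy":0,"wz":0},{"dx":0,"dy":0,"dz":0,"wx":0,"wy":0,"wz":0}]' >/dev/null; python3 st.py
python3 -m inch '[{"dx":0,"dy":0,"dz":0,"wx":0,"wy":0,"wz":0},{"dx":0,"dy":0,"dz":0,"wx":0,"wy":0,"wz":0},{"dx":0,"dy":0,"dz":0,"wx":0,"wy":0,"wz":0},{"dx":0,"dy":0,"dz":-2,"wx":0,"wy":0,"wz":0},{"dx":0,"dy":0,"dz":-4,"wx":0,"wy":0,"wz":0},{"dx":0,"dy":0,"dz":-3,"wx":0,"wy":0,"wz":0}]' 0.4
python3 -m inch '[{"dx":-1.3,"dy":-3.4,"dz":-0.5,"wx":0,"wy":0,"wz":0},{"dx":-1.4,"dy":-3.4,"dz":-0.5,"wx":0,"wy":0,"wz":0},{"dx":-1.4,"dy":-3.4,"dz":0,"wx":0,"wy":0,"wz":0},{"dx":-1.3,"dy":-3.4,"dz":0,"wx":0,"wy":0,"wz":6},{"dx":0,"dy":0,"dz":0,"wx":0,"wy":0,"wz":7},{"dx":0,"dy":0,"dz":0,"wx":0,"wy":0,"wz":0},{"dx":0,"dy":0,"dz":0,"wx":0,"wy":0,"wz":0}]'
python3 - <<'E'
from h import *
snap('wrist','pics/w4.png'); s=sense(); print(s['t'],s['tcp_pos'],s['tool_rot'])
for p in [(.6254,-.034,.158),(.552,.0264,.112),(.5432,.1579,.102)]: print(proj('pics/w4.png',p))
E
```

```text
t 13.125 r 0.10465238835644837 ang -25.583066975595838 y-90 -26.153574932157497 Ftool [ 2.78376028  2.89634534 -7.23740794] pos [0.63759229 0.11270909 0.19109596] 0.12856416684321198 25.384003221988678
t: 13.88
tcp_pos: [0.6378, 0.1113, 0.281]
tool_rot: [0.227, 0.974, -0.0, 0.0]
force: [0.2, -0.5, -0.3]
finger_gap: 0.397
gripper_force: 0.0
t: 14.75
tcp_pos: [0.626, -0.0341, 0.2897]
tool_rot: [0.334, 0.942, -0.0, -0.0]
force: [-0.5, 0.0, -0.0]
finger_gap: 0.399
gripper_force: 0.0
14.8 [ 0.62600744 -0.03392197  0.28975866] [ 3.34313287e-01  9.42461990e-01 -1.81887806e-05 -1.50376515e-04]
[325.05499041 216.39129326]
[325.90643474  74.88610208]
[466.47292161 -64.2361265 ]
```

View pics/w4.png

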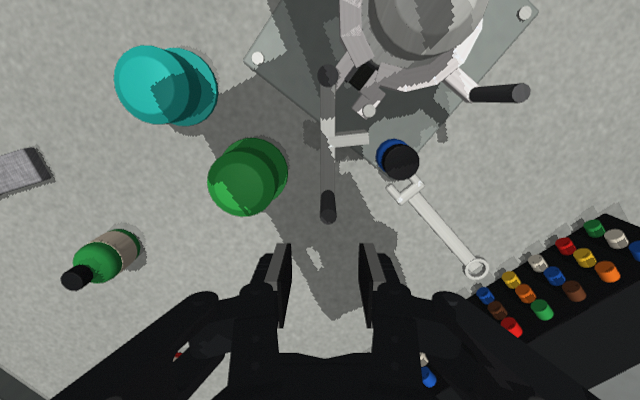

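The ring now sits round the flanges, with its post at (521,92). The latch post's top is at (328,215) and its pivot head at (327,75), both within 3 px of the prediction.

Run:
```python
from h import *
f='pics/w4.png';lp=ray(f,328,215,.158);pv=ray(f,327,74,.112);d=(lp-pv)[:2];print(lp,pv,np.hypot(*d),'ang',np.degrees(np.arctan2(d[1],d[0])),'latch',np.radians(13.4)-np.arctan2(d[1],d[0]))
s=sense();Rt=R.from_quat(s['tool_rot']).as_matrix();print(Rt.T@np.r_[lp[:2]-s['tcp_pos'][:2],0]*100,'y-90',np.degrees(np.arctan2(Rt[1,1],Rt[0,1]))-90)
```

```text
[ 0.62588719 -0.03175547  0.158     ] [0.55203594 0.02741861 0.112     ] 0.09463392008500487 ang -38.70381990603724 latch 0.9093832102265124
[1.45859766e-01 1.60644081e-01 1.79101557e-05] y-90 -39.0615687894112
```

```bash
sed -i 's/^s=sense.*/import sys;s=sense();t=s["tcp_pos"];h=np.array([.5432,.1579] if len(sys.argv)<2 else [.552,.0274]);d=t[:2]-h/' st.py
python3 -m inch '[{"dx":0.1,"dy":0.15,"dz":1,"wx":0,"wy":0,"wz":0},{"dx":0,"dy":0,"dz":3,"wx":0,"wy":0,"wz":0},{"dx":0,"dy":0,"dz":3,"wx":0,"wy":0,"wz":0},{"dx":0,"dy":0,"dz":2,"wx":0,"wy":0,"wz":0},{"dx":0,"dy":0,"dz":1,"wx":0,"wy":0,"wz":0},{"dx":0,"dy":0,"dz":0,"wx":0,"wy":0,"wz":0}]'
python3 -m inch '[{"dx":0,"dy":0,"dz":0,"wx":0,"wy":0,"wz":0},{"dx":0,"dy":0,"dz":0,"wx":0,"wy":0,"wz":0},{"dx":0,"dy":0,"dz":0,"wx":0,"wy":0,"wz":0},{"dx":0,"dy":0,"dz":0,"wx":0,"wy":0,"wz":0}]' 0 30
python3 st.py 1
python3 -m inch '[{"dx":0.03,"dy":0.5,"dz":0,"wx":0,"wy":0,"wz":-3},{"dx":0.05,"dy":1,"dz":0,"wx":0,"wy":0,"wz":-6},{"dx":0.05,"dy":1,"dz":0,"wx":0,"wy":0,"wz":-6},{"dx":0.03,"dy":0.5,"dz":0,"wx":0,"wy":0,"wz":-3},{"dx":0,"dy":0,"dz":0,"wx":0,"wy":0,"wz":0},{"dx":0,"dy":0,"dz":0,"wx":0,"wy":0,"wz":0}]' >/dev/null
python3 st.py 1
```

```text
t: 15.55
tcp_pos: [0.6259, -0.0322, 0.1891]
tool_rot: [0.335, 0.942, -0.0, -0.001]
force: [-0.2, -0.1, 0.8]
finger_gap: 0.4
gripper_force: 0.0
t: 16.05
tcp_pos: [0.6268, -0.0327, 0.1909]
tool_rot: [0.335, 0.942, 0.0, 0.001]
force: [1.4, 0.3, 3.0]
finger_gap: 0.126
gripper_force: 29.5
t 16.05 r 0.09596173191448497 ang -38.75198274081345 y-90 -39.18150874742582 Ftool [-0.88871481  1.09940527 -3.04449615] pos [ 0.62683699 -0.03266729  0.19088661] 0.12611759020043137 29.475357234477997
t 16.8 r 0.0961432139080471 ang -20.885517430378137 y-90 -21.239086944280658 Ftool [-1.21306217  0.21373281 -6.33963145] pos [ 0.64182609 -0.00687523  0.19086142] 0.1317300394696211 29.83782023191452
```

```bash
python3 -m inch '[{"dx":0.03,"dy":0.5,"dz":0,"wx":0,"wy":0,"wz":-3},{"dx":0.05,"dy":0.8,"dz":0,"wx":0,"wy":0,"wz":-5},{"dx":0.03,"dy":0.5,"dz":0,"wx":0,"wy":0,"wz":-3},{"dx":0,"dy":0,"dz":0,"wx":0,"wy":0,"wz":0}]' >/dev/null
python3 st.py 1
python3 -m inch '[{"dx":0.03,"dy":0.5,"dz":0,"wx":0,"wy":0,"wz":-3},{"dx":0.05,"dy":0.8,"dz":0,"wx":0,"wy":0,"wz":-5},{"dx":0.03,"dy":0.5,"dz":0,"wx":0,"wy":0,"wz":-3},{"dx":0,"dy":0,"dz":0,"wx":0,"wy":0,"wz":0}]' >/dev/null
python3 st.py 1
```

```text
t 17.3 r 0.0960994512806621 ang -10.024603146381518 y-90 -10.244900616416345 Ftool [-3.32594559  0.97748235 -5.75049652] pos [0.64663231 0.01067187 0.19087546] 0.1290683747567431 29.81050819158554
t 17.8 r 0.09613350887301049 ang 0.49552170367766707 y-90 0.7082811334484234 Ftool [-3.4515553  -0.89504898 -4.56218776] pos [0.64812991 0.0282314  0.19085754] 0.1262665144443414 29.78904962539673
```

```bash
python3 -m inch '[{"dx":0.02,"dy":0.5,"dz":0,"wx":0,"wy":0,"wz":-3},{"dx":0.02,"dy":0.5,"dz":0,"wx":0,"wy":0,"wz":-3},{"dx":0.02,"dy":0.33,"dz":0,"wx":0,"wy":0,"wz":-2},{"dx":0,"dy":0,"dz":0,"wx":0,"wy":0,"wz":0}]' >/dev/null
python3 st.py 1
python3 -m inch '[{"dx":0.01,"dy":0.33,"dz":0,"wx":0,"wy":0,"wz":-2},{"dx":0.01,"dy":0.33,"dz":0,"wx":0,"wy":0,"wz":-2},{"dx":0,"dy":0,"dz":0,"wx":0,"wy":0,"wz":0},{"dx":0,"dy":0,"dz":0,"wx":0,"wy":0,"wz":0}]' >/dev/null
python3 st.py 1
```

```text
t 18.3 r 0.09607667351002808 ang 8.425691732952366 y-90 8.70172680594878 Ftool [-6.05082629 -1.77571618 -4.70087541] pos [0.64703969 0.04147779 0.19087753] 0.1297744016053382 29.753430783748627
t 18.8 r 0.09603030243706484 ang 12.471162205581335 y-90 12.684683188519543 Ftool [-6.71084733 -1.4709559  -4.60563426] pos [0.64576445 0.04813757 0.19084979] 0.13036431403768992 29.751313626766205
```

```bash
python3 -m inch '[{"dx":-0.03,"dy":0.15,"dz":0,"wx":0,"wy":0,"wz":-1},{"dx":-0.03,"dy":0.15,"dz":0,"wx":0,"wy":0,"wz":0},{"dx":0,"dy":0,"dz":0,"wx":0,"wy":0,"wz":0},{"dx":0,"dy":0,"dz":0,"wx":0,"wy":0,"wz":0}]' >/dev/null
python3 st.py 1
python3 -m inch '[{"dx":-0.02,"dy":0.1,"dz":0,"wx":0,"wy":0,"wz":0},{"dx":-0.02,"dy":0.1,"dz":0,"wx":0,"wy":0,"wz":0},{"dx":0,"dy":0,"dz":0,"wx":0,"wy":0,"wz":0},{"dx":0,"dy":0,"dz":0,"wx":0,"wy":0,"wz":0}]' >/dev/null
python3 st.py 1
```

```text
t 19.3 r 0.0961395973083796 ang 13.2365650407352 y-90 13.6917997278413 Ftool [-3.52954019 -6.62656807 -4.55122725] pos [0.64558545 0.04941329 0.19083388] 0.12674200387125079 29.968095123767853
t 19.8 r 0.09620172373893518 ang 13.41324185129268 y-90 13.703163395229538 Ftool [ -2.91235228 -11.3339738   -4.33619765] pos [0.64557756 0.04971618 0.19081067] 0.12721103774798392 30.26156634092331
```

The latch has reached its stop. One more small push, then ease off, release, lift and look.

```bash
python3 -m inch '[{"dx":0,"dy":0.1,"dz":0,"wx":0,"wy":0,"wz":0},{"dx":0,"dy":0.1,"dz":0,"wx":0,"wy":0,"wz":0},{"dx":0,"dy":0,"dz":0,"wx":0,"wy":0,"wz":0},{"dx":0,"dy":0,"dz":0,"wx":0,"wy":0,"wz":0}]' >/dev/null
python3 st.py 1
python3 -m inch '[{"dx":0,"dy":-0.1,"dz":0,"wx":0,"wy":0,"wz":0},{"dx":0,"dy":-0.1,"dz":0,"wx":0,"wy":0,"wz":0},{"dx":0,"dy":-0.1,"dz":0,"wx":0,"wy":0,"wz":0},{"dx":0,"dy":-0.1,"dz":0,"wx":0,"wy":0,"wz":0},{"dx":0,"dy":0,"dz":0,"wx":0,"wy":0,"wz":0}]' >/dev/null
python3 st.py 1
python3 -m inch '[{"dx":0,"dy":0,"dz":0,"wx":0,"wy":0,"wz":0},{"dx":0,"dy":0,"dz":0,"wx":0,"wy":0,"wz":0},{"dx":0,"dy":0,"dz":0,"wx":0,"wy":0,"wz":0},{"dx":0,"dy":0,"dz":-2,"wx":0,"wy":0,"wz":0},{"dx":0,"dy":0,"dz":-4,"wx":0,"wy":0,"wz":0},{"dx":0,"dy":0,"dz":-4,"wx":0,"wy":0,"wz":0},{"dx":2,"dy":0,"dz":-3,"wx":0,"wy":0,"wz":0},{"dx":2,"dy":0,"dz":0,"wx":0,"wy":0,"wz":0},{"dx":0,"dy":0,"dz":0,"wx":0,"wy":0,"wz":0},{"dx":0,"dy":0,"dz":0,"wx":0,"wy":0,"wz":0}]' 0.4
python3 - <<'E'
from h import *
snap('wrist','pics/w5.png');s=sense();print(s['t'],s['tcp_pos'],s['force'])
th=np.radians(13.4);c,sn=np.cos(th),np.sin(th)
W=lambda x,y,z:(.5567+c*x-sn*y,.1015+sn*x+c*y,z)
for p in [(.073,-.072,.158),(.08,-.01,.156),(0,0,.162)]:print(proj('pics/w5.png',W(*p)))
E
```

```text
t 20.3 r 0.09620457384185307 ang 13.600625174513544 y-90 13.719881968282564 Ftool [ -1.66982982 -16.14295807  -4.14493544] pos [0.64550685 0.05002277 0.19082347] 0.1313798616334589 30.659734904766083
t 20.925 r 0.09620822026838267 ang 13.257395834543267 y-90 13.674987475874943 Ftool [-2.498471   -5.75135071 -5.07057494] pos [0.64564424 0.04946305 0.19081999] 0.13018237302944988 30.08316457271576
t: 22.18
tcp_pos: [0.6054, 0.0424, 0.3194]
tool_rot: [-0.12, 0.993, 0.0, -0.0]
force: [1.1, 0.6, -0.1]
finger_gap: 0.399
gripper_force: 0.0
22.225 [0.60558943 0.04233954 0.31930645] [-0.85712992  0.0330237  -1.0489196 ]
[320.52314597 248.77632421]
[394.26495909 255.66450689]
[417.50159069 163.25332656]
```

View pics/w5.png

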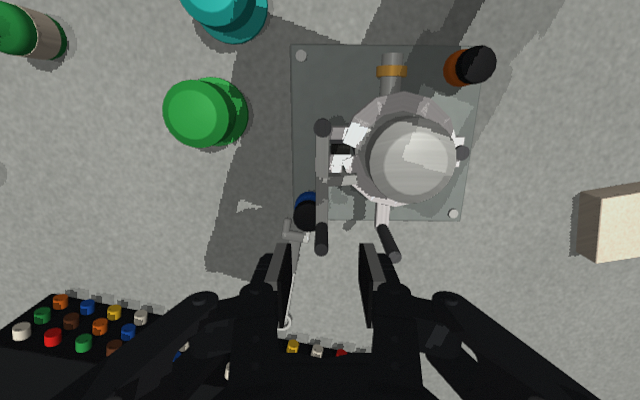

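The latch post's top is at (321,249) and the ring post's at (394,257). Both match the closed prediction, the strainer is upright and centred, and nothing touches the gripper.

```bash
python3 -c "
from station import workorder
print(workorder.sign_off())"
```

```text
the job is handed in; nothing more can be done
None
```

I closed the ring round both flanges, pressed it onto the seal with about 14–15 N for over a second, and swung the latch to its stop. The housing looked upright and centred in the last picture, and I handed the job in about 22 s into the run; the sign-off returned no verdict.

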